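# Clear the rack bay and slide the salt box home

### The arm

A 6-joint arm with a two-finger parallel gripper is mounted at the origin on a cart in front of the work surface, level with it; the furniture and walls round the work are solid. World frame = base frame: x ahead of the robot, y to its left, z up, the work surface at z = 0. Lengths are in mm, angles in degrees, forces in N, time in s.
With the tool pointing down it reaches from about 300 to 850 mm from the base axis. Payload 4.2 kg.
Tool frame: the origin (TCP) lies midway between the tips of the shut fingers; the grasp point (between the pads) lies env.grasp_offset behind it (env.grasp_offset is the distance from the TCP to the grasp point, in mm); y points along the fingers, x is the direction in which the jaws open and shut, and the axes are right-handed (so a half turn about y gives the same grasp; the last joint's range is limited). The gripper opens to 91 mm and grips with 3 to 60 N. Pads are 32 mm wide; open, the fingers measure 118 mm over their backs; the gripper's body (76 mm by 178 mm) begins 60 mm behind the grasp point.
Start: joints at [-64.859, 18.312, 89.639, -0, 72.044, -1.146], TCP at [254.657, -515.551, 213.976] pointing down, gripper open.
Joint ranges: [-177.97, 177.97], [-48.28, 115.42], [12.27, 149.76], [-77.06, 257.06], [2.81, 150.46], [-146.56, 146.56]. Speed limits (degrees/s): [147.25, 147.25, 180, 180, 180, 180].

### API

Orientations are given as [roll, pitch, yaw] about the fixed x, y, z axes, in that order (R = Rz(yaw) Ry(pitch) Rx(roll)).
In Python, from workcell import state, vision, job, env gives the robot as it stands.
- The arm moves only by the shell command python3 -m handwheel 'ROWS' [FORCE]. ROWS is JSON, a list of rows, each a list of 3 entries, a list of its own where there are three numbers: the finger opening in cm, from 0 to 9.12, then the shift along the tool's x, y, z in cm, then the turn about the tool's y in degrees. A call has 1 to 10 rows; each row is the pose to reach, as a shift and turn from the pose measured when the call began, along the tool's axes at that moment; what a row does not reach only later rows make up. A row lasts 1/10 s, in which the tool goes at most 50 mm and 8.59 degrees, less where a joint would pass 70% of its speed; a pose out of reach is approached as far as the arm can. A call with a gripper value outside its range is refused whole. The fingers move at their own pace and stop on an object; FORCE is the grip in N (left out, the last holds). Time passes only in rows, so rows that repeat a pose let the fingers close. It gives the time, the measured TCP pose, the force and the opening at its end, in the units of the state.
- state(): the state, without advancing time (a new reading comes with each control period).
- vision.grab_frame(name): name is "side" or "top" or "wrist"; returns the picture (480x640x3 uint8, red, green, blue); there is no depth.
- vision.camera_model(name): a dict with "fov_y" (degrees; the focal length in pixels is half the picture's height over the tangent of half this angle, whatever the lens; pixels are square), "cx", "cy" (the principal point, pixels), "distortion" ([k1, k2, p1, p2, k3] as OpenCV has them; the pictures are not rectified), "extrinsics" (4x4, takes a point from world to camera coordinates). Camera axes: x right, y up, looking along -z (the intrinsics and any distortion apply to the point x, -y, -z); pixel columns grow to the right and rows downward; lengths in mm; the calibration is good to about 2 mm. A picture is of the moment at which its call begins: read the wrist's pose just before it. camera_model takes no time and is no camera call; for the wrist camera it gives the pose at the moment of the call.
- job.job_done(): hands the job in, once; it reports no verdict.
The state is a dict: "time_s": time; "qpos": joint angles; "qvel": joint speeds; "effort": joint torques, N m; "ee_pos": TCP position; "ee_rot": TCP orientation; "force": force on the tool from outside, world axes, zero at the start; "torque": the same for the moment, N m; "gripper_width": finger opening in mm.
Only numpy, scipy, OpenCV 4.12 (cv2) and the standard library are available. Lean on these libraries where they do the work, as an engineer would, in place of code of your own. Each camera call takes 0.05 s, during which the arm holds its last target.

### The job

The round wooden salt box belongs in the bay of the wooden rack that the pepper mill is standing in. First clear the way: lift out the pepper mill and take away the spice jar at the rack's mouth, and stand each of them upright on a coaster of its own, one per coaster. Then slide the salt box along the worktop, never lifting or tipping it, into the freed bay until it is fully home against the back board, without disturbing the kitchen timer, the candle jar, the mug or the jigger.

Things in the scene. Friction and masses are not known exactly. Their poses are not given: they have to be found in the camera images.
- rack: Low wooden rack fixed to the worktop, 254 (x) by 128 (y) mm; origin: centre of underside. Two floorless bays, open towards its -y (roughly the robot's right). Back board 60 mm high, inner face at y = +0.055; three rails 28 high, 10 thick, at x = -0.122, 0, +0.122, from the board to y = -0.063. Bays are 112 mm wide inside, centred at x = -0.061 (nearer the robot) and +0.061. Place and yaw vary.
- bay_near (a point): Point on the worktop in the bay nearer the robot (rack x = -0.061, y = +0.0095) above which the centre of the salt box lies when it touches the back board; axes as the rack's.
- bay_far (a point): The same point in the bay farther from the robot (rack x = +0.061, y = +0.0095). In each start one bay holds the pepper mill and the other the kitchen timer.
- salt_box_center (a point): Centre, half-way up, of the round wooden salt box, 91 mm in diameter, 80 mm high (too wide to grip), 0.3 to 0.6 kg, upright side wall to 54 mm, lid rim 55 to 68 mm; a knob 13 mm in diameter stands on the lid 30 mm off centre. The lid does not move. It stands loose on the worktop and slides when pushed low with 1 to 5 N.
- pepper_mill_center (a point): Centre, half-way up (85 mm), of the dark wooden pepper mill, 170 mm high, 58 mm in diameter at most, about 0.18 kg, standing upright in a bay; its body is 46 to 58 mm wide up to 159 mm and ends in a small steel knob. Does not turn.
- spice_jar_center (a point): Centre, half-way up (53 mm), of the spice jar with green cap, 46 mm in diameter, 106 mm high, about 0.11 kg, standing in front of the rack's middle rail, where it blocks the way into either bay.
- coaster_near_top (a point): Centre of the top face of a round cork coaster, 92 mm in diameter, 8 mm thick, lying loose on the worktop; the one nearer the robot.
- coaster_far_top (a point): The same for the second cork coaster, the one farther from the robot.
- candle_jar_center (a point): Centre, half-way up (45 mm), of a glass jar with a pink candle, 76 mm in diameter, 90 mm high, standing between the salt box and the rack. Leave it where it is.
- kitchen_timer_center (a point): Centre, half-way up (21 mm), of the pale blue round kitchen timer, 69 mm in diameter, 42 mm high, standing in the other bay. Leave it.
- mug_center (a point): Centre, half-way up (45 mm), of a teal and white mug, 91 mm high, all of it and its handle within 60 mm of this point sideways. Leave it.
- jigger_center (a point): Centre, half-way up (50 mm), of a brass jigger, 47 mm in diameter, 100 mm high. Leave it.
- salt_box: The same salt box; origin at the centre of its underside. Between it and the rack the room overhead is limited at the back: a wall cabinet hangs there for y below 0.15, its underside 0.48 m above the worktop, its doors at x = 0.57 and their knobs out to x = 0.54, so keep a tall wrist low or drawn in.
- pepper_mill: The same pepper mill; origin at the centre of its underside.
- spice_jar: The same spice jar; origin at the centre of its underside.

How it is judged:
By the outcome, as a careful person would: the job done as asked, in the order asked, and still so for the second after the job is handed in, with the robot touching nothing.
It also fails if it takes over 72 s, if anything falls off the work surface, if the arm or the gripper's body presses on something with over 40 N, if the wrist force passes 120 N, or if a joint passes its speed limit or range.

## Working session

There is one attempt and no reset: what is moved stays moved. The work goes in short steps, Python scripts to look and compute and a shell command to move; the robot and the scene stay as the last step left them, time stands still between calls to the robot, and variables do not carry over. Pictures are saved under pics/ and viewed, and the job is handed in when it is done.

```bash
ls; mkdir -p pics; python3 - <<'E'
from workcell import state, vision, job, env
import cv2
print(state()); print(env.grasp_offset)
for n in ["side","top","wrist"]:
    m=vision.camera_model(n); print(n,m)
    cv2.imwrite(f"pics/{n}0.png",vision.grab_frame(n)[:,:,::-1])
E
```

```text
pics
{'time_s': 0.0, 'qpos': array([-6.48591168e+01,  1.83518984e+01,  8.97076967e+01, -6.74626328e-04,
        7.20452804e+01, -1.14639897e+00]), 'qvel': array([ 0.06800717, -0.07996685, -0.14222255,  0.07292072,  0.04385349,
        0.00126985]), 'effort': array([ 2.58531574e-03, -4.12452221e+01, -2.31975460e+01,  7.29768584e-02,
        4.56742477e-02, -1.40388420e-04]), 'ee_pos': array([ 254.42113435, -515.06381248,  213.1089786 ]), 'ee_rot': array([-89.998543  ,   0.1048674 , -63.71250797]), 'force': array([-0.18502134,  0.64938584,  0.80283912]), 'torque': array([-0.02360671, -0.01867664,  0.03941002]), 'gripper_width': 91.32452927595898}
18.8
side {'fov_y': 42.39874858318164, 'cx': 334.9195232868253, 'cy': 248.29070199342593, 'distortion': array([-0.10808445,  0.        ,  0.        ,  0.        ,  0.        ]), 'extrinsics': array([[-9.22353675e-01, -3.86304836e-01,  5.68081655e-03,
         5.37475661e+02],
       [ 1.71076160e-01, -3.95194737e-01,  9.02526491e-01,
        -1.41930139e+02],
       [-3.46405319e-01,  8.33420478e-01,  4.30596866e-01,
        -1.14852044e+03],

[... 441 characters left out ...]
      [-1.90276351e-01, -2.14115621e-02,  9.81497048e-01,
        -8.28494998e+02],
       [ 0.00000000e+00,  0.00000000e+00,  0.00000000e+00,
         1.00000000e+00]])}
wrist {'fov_y': 58.16261412697504, 'cx': 321.85613791506705, 'cy': 238.9308415296458, 'distortion': array([-0.06444034,  0.        ,  0.        ,  0.        ,  0.        ]), 'extrinsics': array([[ 4.42673462e-01, -8.96681713e-01, -1.45343308e-03,
        -5.75074914e+02],
       [ 8.65762360e-01,  4.27830072e-01, -2.59647772e-01,
         2.85990984e+01],
       [ 2.33443231e-01,  1.13680850e-01,  9.65702295e-01,
        -3.90822322e+02],
       [ 0.00000000e+00,  0.00000000e+00,  0.00000000e+00,
         1.00000000e+00]])}
```

View pics/top0.png

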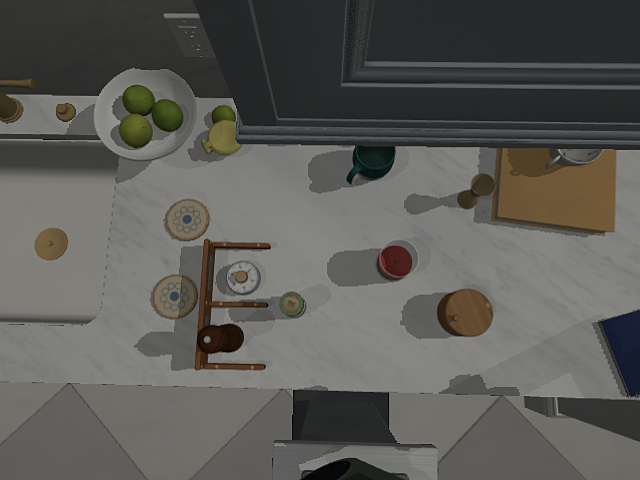

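View pics/side0.png

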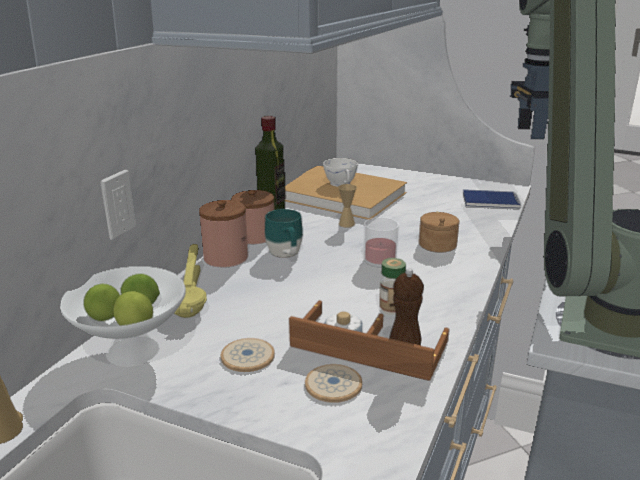

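View pics/wrist0.png

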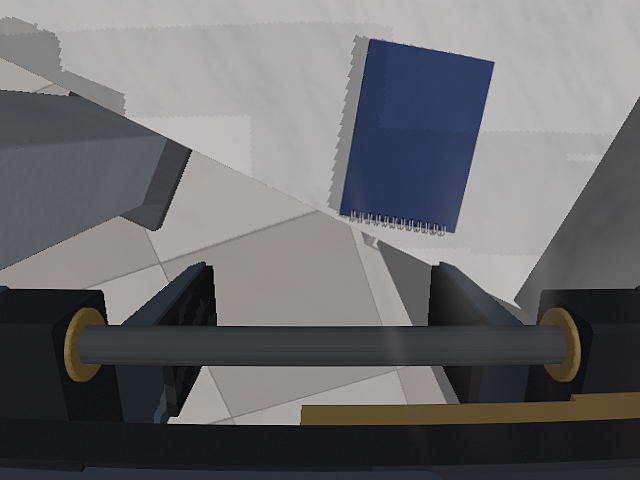

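```bash
cat > h.py <<'E'
from workcell import state, vision, job, env
import cv2, numpy as np
def K(m):
    f=240/np.tan(np.radians(m["fov_y"]/2)); return np.array([[f,0,m["cx"]],[0,f,m["cy"]],[0,0,1]])
def ray(m,px):
    u=cv2.undistortPoints(np.array(px,float).reshape(-1,1,2),K(m),m["distortion"]).reshape(-1,2)
    d=np.c_[u[:,0],-u[:,1],-np.ones(len(u))]; E=m["extrinsics"]; R=E[:3,:3]
    return -R.T@E[:3,3], d@R
def plane(m,px,z):
    c,d=ray(m,px); return c+d*((z-c[2])/d[:,2])[:,None]
def proj(m,P):
    P=np.array(P,float).reshape(-1,3)
    E=m["extrinsics"]; p=P@E[:3,:3].T+E[:3,3]; p=p*[1,-1,-1]
    return cv2.projectPoints(p,np.zeros(3),np.zeros(3),K(m),m["distortion"])[0].reshape(-1,2)
def big(im,n,box=None,z=2):
    x0,y0,x1,y1=box
    cv2.imwrite(n,cv2.resize(im[y0:y1,x0:x1],None,fx=z,fy=z,interpolation=cv2.INTER_CUBIC))
E
python3 - <<'E'
from h import *
im=cv2.imread("pics/top0.png"); big(im,"pics/t_rack.png",(140,180,340,390),3.9/1.4)
big(im,"pics/t_right.png",(330,130,530,350),2.7)
im=cv2.imread("pics/side0.png"); big(im,"pics/s_rack.png",(210,240,470,420),3)
m=vision.camera_model("top"); print(ray(m,[[0,0]])[0]); m=vision.camera_model("side"); print(ray(m,[[0,0]])[0])
E
```

```text
[366.99334322  59.82111266 916.56517715]
[ 122.16992474 1108.73985823  619.59171231]
```

View pics/t_rack.png

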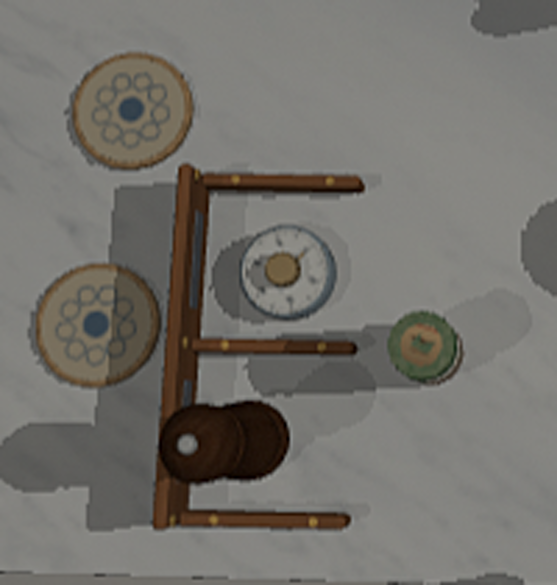

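View pics/t_right.png

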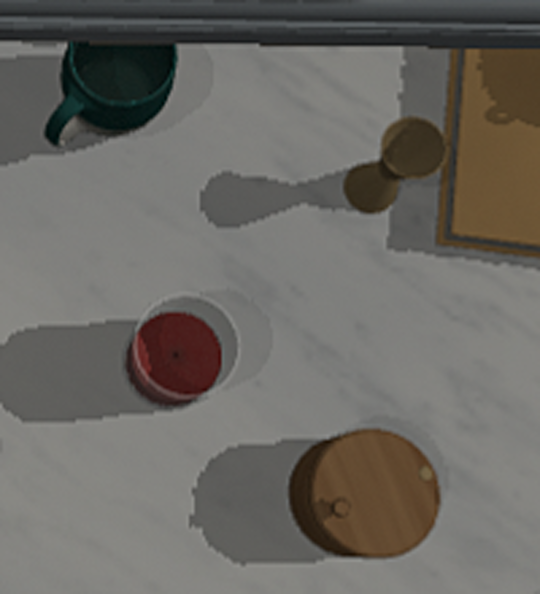

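View pics/s_rack.png

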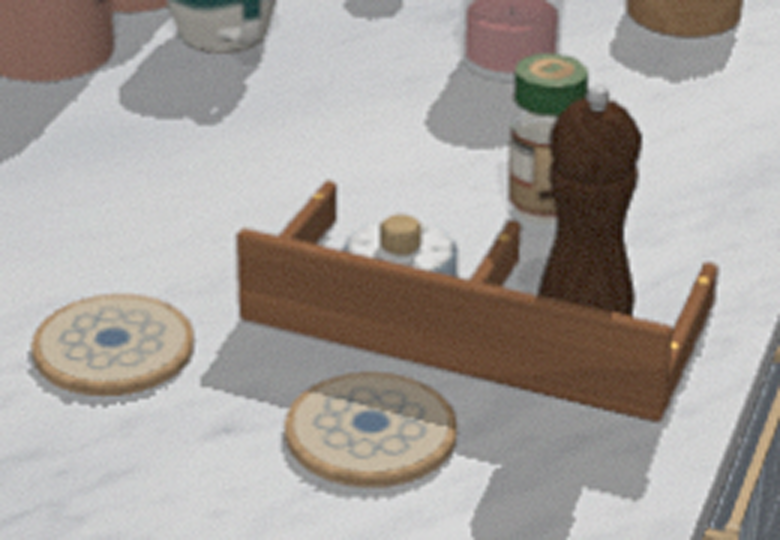

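```bash
python3 - <<'E'
from h import *
np.set_printoptions(precision=1,suppress=True)
m=vision.camera_model("top")
A=lambda x,y:[140+x/2.7857,180+y/2.7857]
B=lambda x,y:[330+x/2.7,130+y/2.7]
S=lambda x,y:[210+x/3,240+y/3]
s=vision.camera_model("side")
def t(n,px,z,sp=None):
    print(n,plane(m,[px],z)[0], '' if sp is None else plane(s,[sp],z)[0])
t("coF",A(131,110),8,S(113,338));t("coN",A(97,325),8,S(371,422))
t("mill",A(187,443),170,S(599,90))
t("jar",A(423,345),106,S(552,69))
for n,p,q in [("railF",A(363,184),S(331,184)),("railM",A(355,348),S(513,228)),("railN",A(349,520),S(711,268))]: t(n,p,28,q)
for n,p,q in [("bdF",A(180,166),S(240,232)),("bdN",A(155,526),S(672,330))]: t(n,p,60,q)
t("candle",B(187,347),90); t("salt",B(377,493),68); t("knob",B(341,508),80)
t("jig",B(413,148),100); t("mug rim l",B(65,75),91);t("mug rim r",B(176,75),91)
t("timer",A(287,271),35)
# masks
im=cv2.imread("pics/top0.png"); hsv=cv2.cvtColor(im,cv2.COLOR_BGR2HSV)
def blob(lo,hi,box):
    mk=cv2.inRange(hsv,np.array(lo),np.array(hi)); q=np.zeros_like(mk); x0,y0,x1,y1=box; q[y0:y1,x0:x1]=mk[y0:y1,x0:x1]
    c=max(cv2.findContours(q,0,1)[0],key=cv2.contourArea); return cv2.fitEllipse(c),cv2.minEnclosingCircle(c),cv2.contourArea(c)
print(blob((5,60,80),(25,255,255),(430,280,510,350)))
print(blob((35,60,40),(90,255,255),(270,280,320,330)))
E
```

```text
coF [590.1 359.9   8. ] [591.1 364.    8. ]
coN [425.6 371.6   8. ] [427.2 376.7   8. ]
mill [346.4 255.7 170. ] [345.  265.1 170. ]
jar [411.4 121.7 106. ] [411.3 129.5 106. ]
railF [532.7 176.4  28. ] [533.7 188.6  28. ]
railM [412.4 176.6  28. ] [411.6 193.1  28. ]
railN [292.7 175.   28. ] [290.3 190.   28. ]
bdF [536.8 304.1  60. ] [537.1 308.   60. ]
bdN [288.  302.2  60. ] [286.1 306.1  60. ]
candle [502.7 -77.8  90. ] 
salt [ 405.7 -213.2   68. ] 
knob [ 394.3 -184.3   80. ] 
jig [ 648.7 -238.   100. ] 
mug rim l [702.9   9.9  91. ] 
mug rim r [704.5 -71.4  91. ] 
timer [466.  227.6  35. ] 
(((469.9068298339844, 311.9119873046875), (42.10139846801758, 48.29088592529297), 150.01808166503906), ((469.12384033203125, 311.7477111816406), 24.55010986328125), 1583.5)
(((291.2145080566406, 303.79119873046875), (23.11831283569336, 23.640302658081055), 98.8887939453125), ((291.22625732421875, 303.715087890625), 12.346067428588867), 426.0)
```

```bash
cat >> h.py <<'E'
def go(*T):
    s=state(); r=np.radians(s["ee_rot"][2]); p=s["ee_pos"]
    for x,y,z,yaw in T:
        d=np.array([x,y,z])-p
        print("shift cm [%.2f,%.2f,%.2f] turn %.1f"%((d[0]*np.cos(r)+d[1]*np.sin(r))/10,-d[2]/10,(-d[0]*np.sin(r)+d[1]*np.cos(r))/10,-(yaw-s["ee_rot"][2])))
E
python3 - <<'E'
from h import *
s=state();m=vision.camera_model("wrist");c=ray(m,[[0,0]])[0];d=c-s["ee_pos"];r=np.radians(s["ee_rot"][2])
print("cam in tool x,z,up",d[0]*np.cos(r)+d[1]*np.sin(r),-d[0]*np.sin(r)+d[1]*np.cos(r),d[2])
go((400,-150,215,0),(346,256,215,0))
E
```

```text
cam in tool x,z,up 1.0510864357004976 73.74891004033644 170.77353266076858
shift cm [-26.30,-0.17,29.22] turn -63.7
shift cm [-65.09,-0.17,42.36] turn -63.7
```

```bash
python3 -m handwheel '[[9.1,[-13,0,15],-32],[9.1,[-26,0,29],-64],[9.1,[-26,0,29],-64],[9.1,[-26,0,29],-64],[9.1,[-26,0,29],-64],[9.1,[-26,0,29],-64],[9.1,[-26,0,29],-64],[9.1,[-26,0,29],-64],[9.1,[-26,0,29],-64]]' 20; python3 -c "
from h import *
go((346,256,215,0))"
```

```text
time_s: 1.05
ee_pos: [400.3, -149.9, 213.6]
ee_rot: [-89.8, 0.0, 0.7]
force: [-0.7, 0.2, 0.2]
gripper_width: 90.6
shift cm [-4.95,-0.14,40.65] turn 0.7
```

```bash
python3 -m handwheel '[[9.1,[-5,0,40.6],0.7],[9.1,[-5,0,40.6],0.7],[9.1,[-5,0,40.6],0.7],[9.1,[-5,0,40.6],0.7],[9.1,[-5,0,40.6],0.7],[9.1,[-5,0,40.6],0.7],[9.1,[-5,0,40.6],0.7],[9.1,[-5,0,40.6],0.7],[9.1,[-5,0,40.6],0.7]]'; python3 -c "
from h import *
go((346,256,215,0))
m=vision.camera_model('wrist')
cv2.imwrite('pics/w1.png',vision.grab_frame('wrist')[:,:,::-1])
print(proj(m,[[346,256,170]]))"
```

```text
time_s: 1.95
ee_pos: [345.2, 258.9, 214.7]
ee_rot: [-89.8, 0.0, 0.2]
force: [0.1, -0.0, 0.4]
gripper_width: 91.2
shift cm [0.08,-0.03,-0.29] turn 0.2
[[321.53020385 271.42122245]]
```

View pics/w1.png

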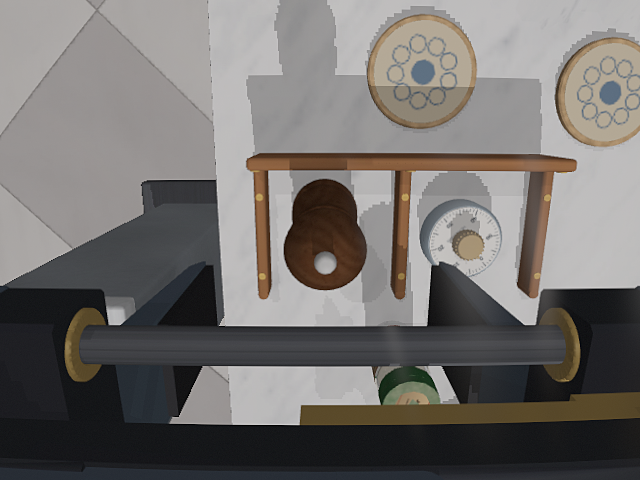

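```bash
python3 - <<'E'
from h import *
np.set_printoptions(precision=1,suppress=True)
m=vision.camera_model("wrist")
for n,p,z in [("mill",(325,262),170),("coN",(422,71),8),("coN_c",(423,72),8),("coF",(610,92),8),("jarcap",(409,392),106),("railN end",(264,298),28),("railM end",(399,298),28),("railF end",(533,297),28),("bd outL",(247,156),60),("bd outR",(577,160),60),("bd inL",(247,168),60),("bd inR",(577,172),60)]:
    print(n,plane(m,[p],z)[0])
E
```

```text
mill [347.9 260.9 170. ]
coN [429.1 375.1   8. ]
coN_c [429.9 374.3   8. ]
coF [593.9 362.1   8. ]
jarcap [411.8 138.1 106. ]
railN end [294.8 181.2  28. ]
railM end [415.2 181.5  28. ]
railF end [537.4 182.   28. ]
bd outL [290.2 308.1  60. ]
bd outR [540.8 307.1  60. ]
bd inL [289.9 299.2  60. ]
bd inR [542.1 298.   60. ]
```

```bash
python3 -c "
from h import *
go((347.3,260,112,0))"; python3 -m handwheel '[[9.1,[0.2,3,0.1],0.2],[9.1,[0.2,7,0.1],0.2],[9.1,[0.2,10.2,0.1],0.2],[9.1,[0.2,10.2,0.1],0.2],[9.1,[0.2,10.2,0.1],0.2],[9.1,[0.2,10.2,0.1],0.2]]'; python3 -c "
from h import *
cv2.imwrite('pics/w2.png',vision.grab_frame('wrist')[:,:,::-1])"
```

```text
shift cm [0.19,10.25,0.15] turn 0.2
time_s: 2.6
ee_pos: [348.9, 260.0, 114.2]
ee_rot: [-89.7, -0.1, -0.1]
force: [-0.5, -0.6, 0.9]
gripper_width: 91.1
```

View pics/w2.png

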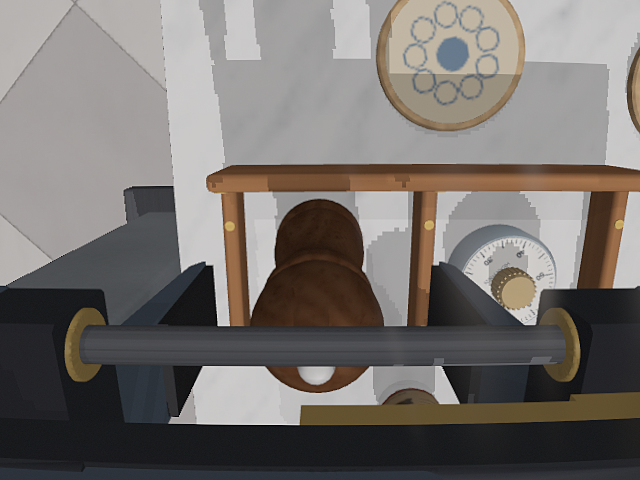

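```bash
python3 -m handwheel '[[5,[0,0,0],0],[4.5,[0,0,0],0],[4.5,[0,0,0],0],[4.5,[0,0,0],0],[4.5,[0,0,0],0],[4.5,[0,0,0],0],[4.5,[0,0,0],0],[4.5,[0,0,0],0]]' 15; 
```

```text
time_s: 3.45
ee_pos: [348.7, 260.2, 114.2]
ee_rot: [-89.7, -0.1, -0.1]
force: [-0.6, -0.4, -0.0]
gripper_width: 47.7
```

```bash
python3 -m handwheel '[[4.0,[0,0,0],0],[4.0,[0,-1,0],0],[4.0,[0,-3,0],0],[4.0,[0,-6,0],0],[4.0,[0,-8.5,0],0],[4.0,[0,-8.5,0],0],[4.0,[0,-8.5,0],0]]' 25; python3 -c "
from h import *
cv2.imwrite('pics/w3.png',vision.grab_frame('wrist')[:,:,::-1])
cv2.imwrite('pics/s3.png',vision.grab_frame('side')[:,:,::-1])"
```

```text
time_s: 4.15
ee_pos: [348.3, 259.5, 199.2]
ee_rot: [-89.7, -0.2, -0.1]
force: [-0.5, 0.7, -2.4]
gripper_width: 47.3
```

View pics/w3.png

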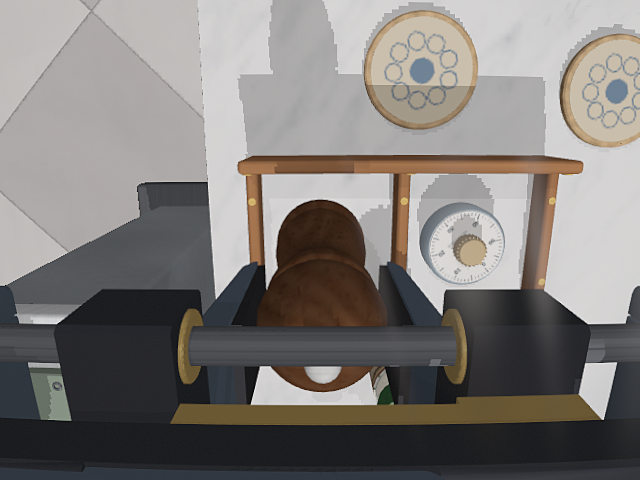

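View pics/s3.png

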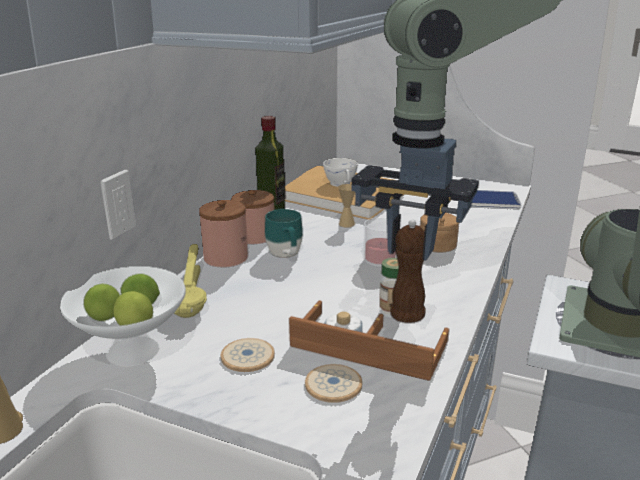

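```bash
python3 -c "
from h import *
m=vision.camera_model('wrist'); print(plane(m,[(323,373)],255), plane(m,[(617,91),(422,70)],8))
go((591.5,361.5,205,0))"
```

```text
[[348.91717018 259.1982594  255.        ]] [[591.98419344 361.2116165    8.        ]
 [428.2297542  374.09344028   8.        ]]
shift cm [24.37,-0.71,10.28] turn -0.1
```

Mill is centred in the grip; the coaster estimates agree (592, 361).

```bash
python3 -m handwheel '[[4,[2,-0.7,0.8],0],[4,[6,-0.7,2.4],0],[4,[10,-0.7,4.2],0],[4,[14,-0.7,6],0],[4,[18,-0.7,7.7],0],[4,[22,-0.7,9.4],0],[4,[24.4,-0.7,10.3],0],[4,[24.4,-0.7,10.3],0],[4,[24.4,-0.7,10.3],0],[4,[24.4,-0.7,10.3],0]]'; python3 -c "
from h import *
cv2.imwrite('pics/w4.png',vision.grab_frame('wrist')[:,:,::-1])
cv2.imwrite('pics/t4.png',vision.grab_frame('top')[:,:,::-1])
go((591.5,361.5,125,0))"
```

```text
time_s: 5.25
ee_pos: [590.5, 361.1, 204.3]
ee_rot: [-89.8, 0.1, -0.1]
force: [-1.2, 0.3, -1.9]
gripper_width: 46.9
shift cm [0.08,8.04,0.02] turn -0.1
```

View pics/w4.png

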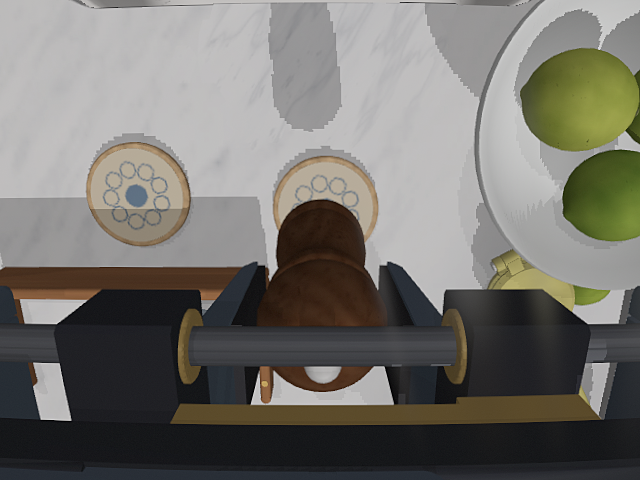

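View pics/t4.png

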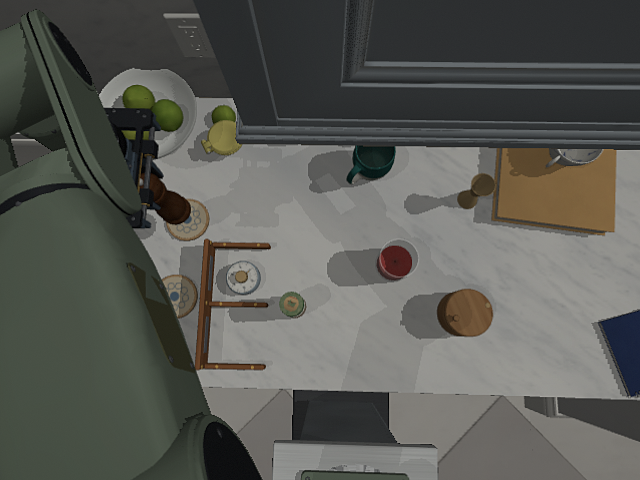

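```bash
python3 -c "
from h import *
m=vision.camera_model('wrist'); print(plane(m,[(325,156),(273,205),(378,205)],8), plane(m,[(138,195)],8),plane(m,[(478,130)],100))"; python3 -m handwheel '[[4,[0.1,2,0],0],[4,[0.1,5,0],0],[4,[0.1,7,0],0],[4,[0.1,7.6,0],0],[4,[0.1,7.8,0],0],[4,[0.1,7.9,0],0],[4,[0.1,8.0,0],0]]'
```

```text
[[594.13903695 407.95518172   8.        ]
 [549.10052515 366.14524186   8.        ]
 [640.07718835 366.04244348   8.        ]] [[431.254452   375.46138324   8.        ]] [[689.77046489 430.76824571 100.        ]]
time_s: 6.05
ee_pos: [592.3, 362.0, 127.0]
ee_rot: [-89.7, -0.1, -0.1]
force: [-0.4, 0.9, -0.6]
gripper_width: 47.7
```

```bash
python3 -m handwheel '[[4,[0,0.2,0],0],[4,[0,0.4,0],0],[4,[0,0.4,0],0]]'; python3 -m handwheel '[[4,[0,0.1,0],0],[4,[0,0.1,0],0]]'
```

```text
time_s: 6.35
ee_pos: [592.2, 362.0, 123.0]
ee_rot: [-89.7, -0.1, -0.1]
force: [-0.2, 0.6, -2.2]
gripper_width: 47.3
time_s: 6.55
ee_pos: [592.4, 362.1, 122.3]
ee_rot: [-89.7, -0.1, -0.1]
force: [0.9, -0.7, -0.2]
gripper_width: 47.4
```

```bash
python3 -m handwheel '[[4,[0,0.1,0],0],[4,[0,0.1,0],0]]'; python3 -c "
from h import *
cv2.imwrite('pics/s5.png',vision.grab_frame('side')[:,:,::-1]); print(state()['force'],state()['ee_pos'])"
```

```text
time_s: 6.75
ee_pos: [592.5, 362.1, 122.3]
ee_rot: [-89.7, -0.2, -0.1]
force: [-0.7, -0.6, 4.8]
gripper_width: 47.5
[-1.94394062 -1.45389786  5.22110664] [592.47512973 362.15510523 122.2547366 ]
```

View pics/s5.png

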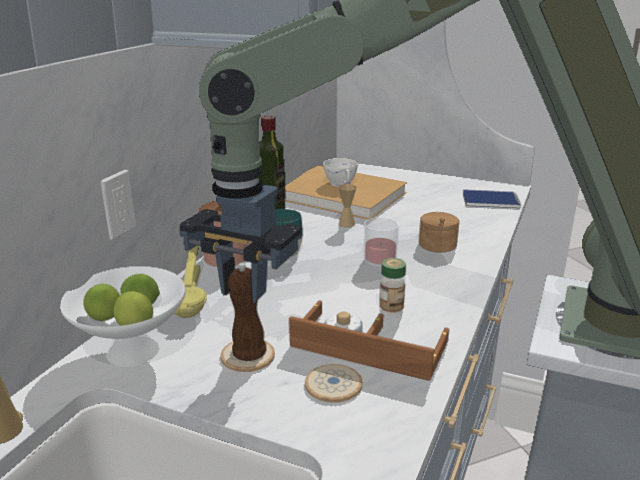

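```bash
python3 -m handwheel '[[5.5,[0,-0.05,0],0],[7,[0,-0.05,0],0],[9.1,[0,-0.05,0],0],[9.1,[0,-0.05,0],0],[9.1,[0,-0.05,0],0],[9.1,[0,-3,0],0],[9.1,[0,-8,0],0],[9.1,[0,-9,0],0],[9.1,[0,-9,0],0]]'; python3 -c "
from h import *
cv2.imwrite('pics/s6.png',vision.grab_frame('side')[:,:,::-1]); 
cv2.imwrite('pics/w6.png',vision.grab_frame('wrist')[:,:,::-1]); 
go((413,132,205,0))"
```

```text
time_s: 7.7
ee_pos: [593.3, 362.3, 215.2]
ee_rot: [-89.5, -0.5, -0.1]
force: [-0.1, 0.4, -1.4]
gripper_width: 90.9
shift cm [-17.84,0.60,-22.95] turn -0.1
```

View pics/w6.png

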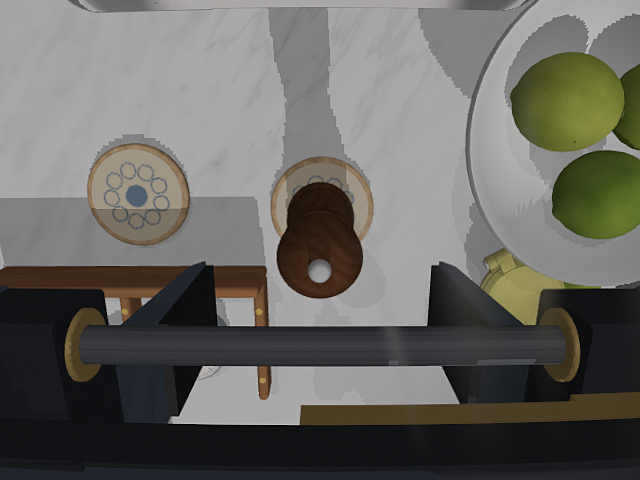

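View pics/s6.png

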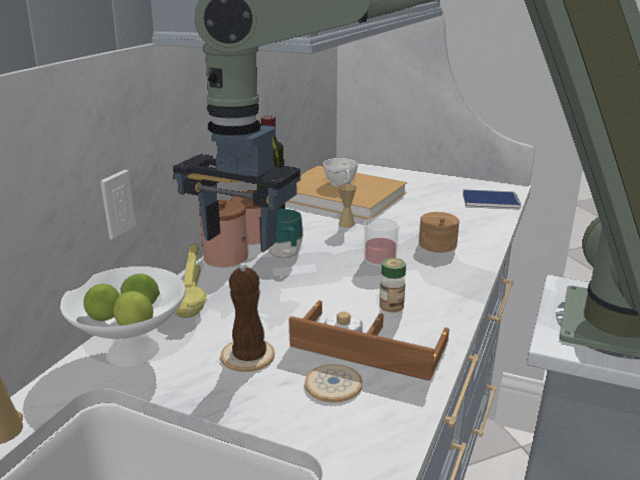

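```bash
python3 -m handwheel '[[9.1,[-3,0.2,-4],0],[9.1,[-6,0.2,-8],0],[9.1,[-9,0.2,-12],0],[9.1,[-12,0.2,-16],0],[9.1,[-15,0.2,-20],0],[9.1,[-18,0.2,-23.5],0],[9.1,[-18,0.2,-23.5],0],[9.1,[-18,0.2,-23.5],0],[9.1,[-18,0.2,-23.5],0]]'; python3 -c "
from h import *
cv2.imwrite('pics/w7.png',vision.grab_frame('wrist')[:,:,::-1]); 
m=vision.camera_model('wrist');print(proj(m,[(412,126,106)]))"
```

```text
time_s: 8.7
ee_pos: [411.9, 127.0, 207.0]
ee_rot: [-89.7, -0.0, -0.1]
force: [-0.6, 0.5, -0.2]
gripper_width: 91.1
[[320.24331975 240.72980175]]
```

View pics/w7.png

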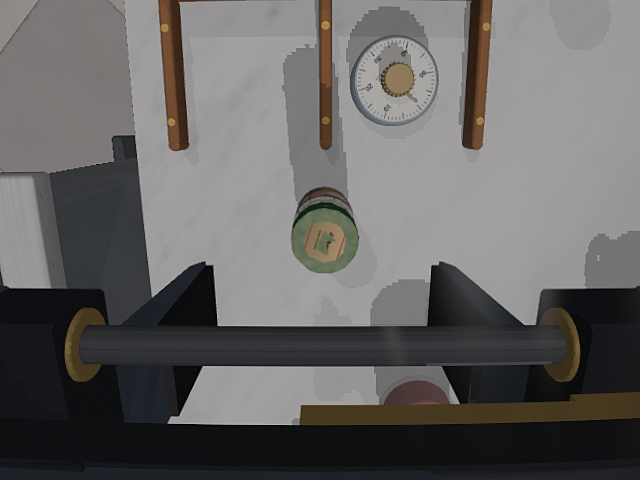

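```bash
python3 -m handwheel '[[9.1,[0.1,4,-0.1],0],[9.1,[0.1,8,-0.1],0],[9.1,[0.1,12,-0.1],0],[9.1,[0.1,15,-0.1],0],[9.1,[0.1,15.5,-0.1],0],[9.1,[0.1,15.5,-0.1],0],[4,[0.1,15.5,-0.1],0],[4,[0.1,15.5,-0.1],0],[4,[0.1,15.5,-0.1],0],[4,[0.1,15.5,-0.1],0]]' 15; python3 -m handwheel '[[4,[0,0,0],0],[4,[0,0,0],0],[4,[0,0,0],0]]'
```

```text
time_s: 9.75
ee_pos: [413.7, 127.1, 52.9]
ee_rot: [-89.7, -0.1, -0.0]
force: [-1.4, -0.5, 0.7]
gripper_width: 62.0
time_s: 10.05
ee_pos: [413.8, 127.1, 53.2]
ee_rot: [-89.7, -0.2, -0.0]
force: [-1.2, -0.2, 3.3]
gripper_width: 45.4
```

```bash
python3 -m handwheel '[[3.8,[0,0,0],0],[3.8,[0,-1,0],0],[3.8,[0,-4,0],0],[3.8,[0,-8,0],0],[3.8,[0,-9.5,0],0],[3.8,[0.2,-9.5,3],0],[3.8,[0.5,-9.5,7],0],[3.8,[0.8,-9.5,11],0],[3.8,[1,-9.5,15],0],[3.8,[1.2,-9.5,19],0]]' 22;  python3 -c "
from h import *
go((428.5,374,148,0))"
```

```text
time_s: 11.05
ee_pos: [425.5, 318.1, 149.8]
ee_rot: [-89.7, -0.2, -0.0]
force: [0.3, -0.4, -0.9]
gripper_width: 45.6
shift cm [0.30,0.18,5.59] turn -0.0
```

```bash
python3 -m handwheel '[[3.8,[0.2,0,3],0],[3.8,[0.3,0,5.4],0],[3.8,[0.3,0,5.5],0],[3.8,[0.3,0,5.5],0],[3.8,[0.3,0,5.5],0]]';  python3 -c "
from h import *
cv2.imwrite('pics/w8.png',vision.grab_frame('wrist')[:,:,::-1]); 
go((428.5,374,63,0))"
```

```text
time_s: 11.55
ee_pos: [428.2, 371.9, 150.1]
ee_rot: [-89.8, -0.1, -0.1]
force: [-1.0, -0.5, -0.7]
gripper_width: 45.6
shift cm [0.02,8.72,0.22] turn -0.1
```

View pics/w8.png

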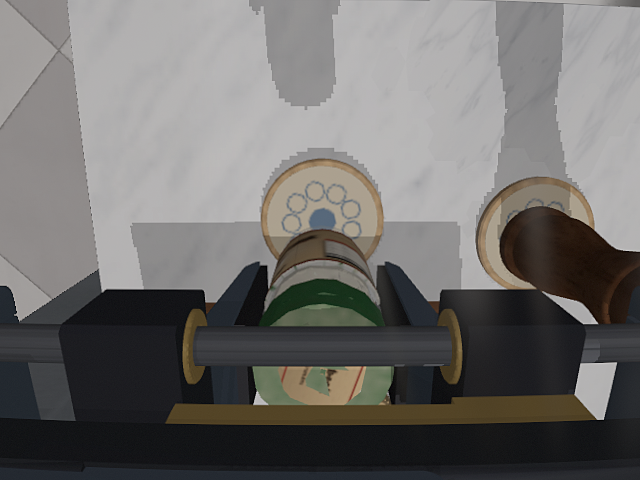

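```bash
python3 -m handwheel '[[3.8,[0,3,0.2],0],[3.8,[0,6,0.2],0],[3.8,[0,8,0.2],0],[3.8,[0,8.5,0.2],0],[3.8,[0,8.7,0.2],0],[3.8,[0,8.8,0.2],0],[3.8,[0,8.8,0.2],0]]'; python3 -m handwheel '[[3.8,[0,0.1,0],0],[3.8,[0,0.1,0],0]]'
```

```text
time_s: 12.3
ee_pos: [429.2, 374.6, 63.4]
ee_rot: [-89.7, -0.2, -0.1]
force: [-0.0, -0.1, -1.2]
gripper_width: 45.0
time_s: 12.5
ee_pos: [429.6, 374.9, 63.1]
ee_rot: [-89.6, -0.3, -0.1]
force: [0.0, -0.2, -2.2]
gripper_width: 45.5
```

```bash
python3 -m handwheel '[[3.8,[0,0.1,0],0],[3.8,[0,0.2,0],0],[3.8,[0,0.2,0],0]]'; python3 -m handwheel '[[3.8,[0,0.15,0],0],[3.8,[0,0.15,0],0]]'
```

```text
time_s: 12.8
ee_pos: [429.7, 375.1, 61.3]
ee_rot: [-89.6, -0.3, -0.1]
force: [-0.2, 0.3, -0.3]
gripper_width: 45.4
time_s: 13.0
ee_pos: [429.8, 375.2, 61.2]
ee_rot: [-89.5, -0.4, -0.1]
force: [-1.7, -2.4, 8.8]
gripper_width: 45.5
```

Seated. Release and rise, then look.

```bash
python3 -m handwheel '[[5.5,[0,-0.05,0],0],[7,[0,-0.05,0],0],[9.1,[0,-0.05,0],0],[9.1,[0,-0.05,0],0],[9.1,[0,-0.05,0],0],[9.1,[0,-3,0],0],[9.1,[0,-8,0],0],[9.1,[0,-13,0],0],[9.1,[0,-15,0],0],[9.1,[0,-15,0],0]]'; python3 -c "
from h import *
cv2.imwrite('pics/s9.png',vision.grab_frame('side')[:,:,::-1]); 
cv2.imwrite('pics/w9.png',vision.grab_frame('wrist')[:,:,::-1]); 
go((400,-60,215,0))"
```

```text
time_s: 14.0
ee_pos: [430.4, 375.4, 215.1]
ee_rot: [-89.2, -0.7, -0.1]
force: [0.4, 0.7, -0.1]
gripper_width: 90.9
shift cm [-2.77,-0.44,-43.38] turn -0.1
```

View pics/s9.png

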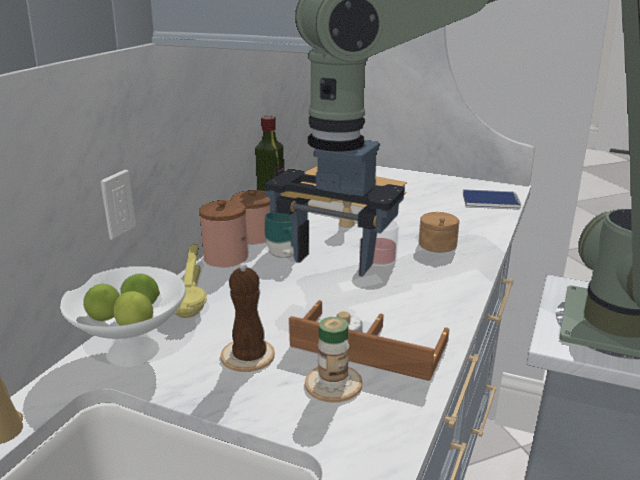

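View pics/w9.png

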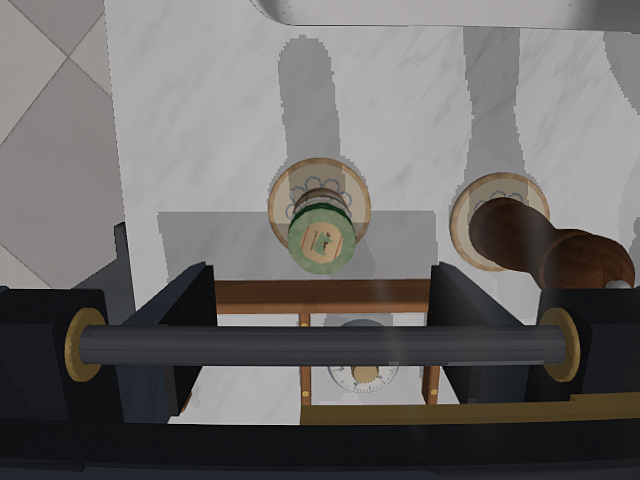

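```bash
python3 -m handwheel '[[9.1,[-0.5,0,-5],0],[9.1,[-1,0,-10],0],[9.1,[-1.5,0,-15],0],[9.1,[-2,0,-20],0],[9.1,[-2,0,-25],0],[9.1,[-2,0,-30],0],[9.1,[-2,0,-35],0],[9.1,[-2.3,0,-40],0],[9.1,[-2.5,0,-45],0],[9.1,[-2.5,0,-50],0]]'; python3 -c "
from h import *
go((400,-225,200,0))
big(cv2.imread('pics/side0.png'),'pics/s_salt.png',(350,190,480,290),6)"
```

```text
time_s: 15.1
ee_pos: [400.8, -126.2, 204.7]
ee_rot: [-89.5, -0.1, -0.1]
force: [1.5, 1.0, -0.1]
gripper_width: 90.8
shift cm [-0.06,0.47,-9.88] turn -0.1
```

View pics/s_salt.png

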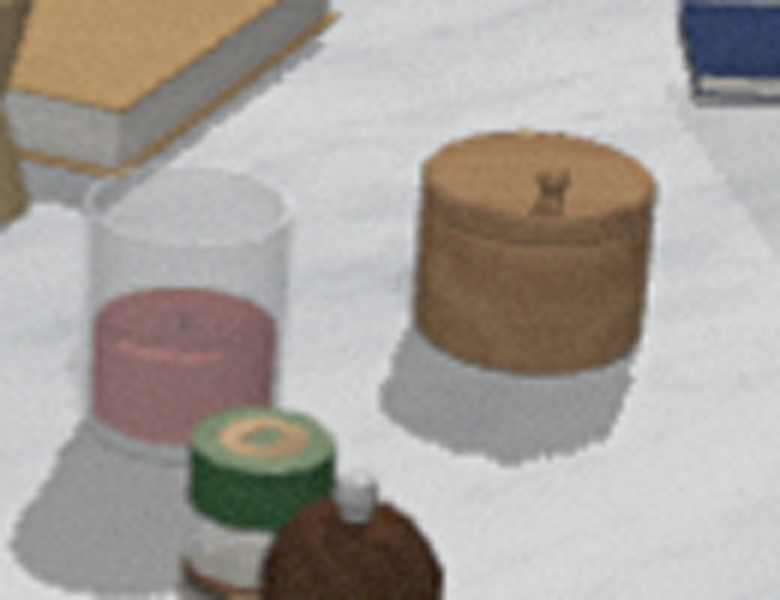

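```bash
python3 -m handwheel '[[9.1,[0,0,-4],0],[9.1,[0,0,-8],0],[9.1,[0,0,-9],0],[9.1,[0,0,-9],0],[9.1,[0,0,-9],0]]'; python3 -c "
from h import *
cv2.imwrite('pics/w10.png',vision.grab_frame('wrist')[:,:,::-1])
m=vision.camera_model('wrist');print(proj(m,[(405.7,-211,68),(395,-183,80)]))"
```

```text
time_s: 15.6
ee_pos: [399.9, -215.0, 202.7]
ee_rot: [-89.4, 0.1, -0.1]
force: [0.3, 0.5, -0.5]
gripper_width: 90.9
[[328.35027336 223.06904407]
 [313.06958252 186.85500095]]
```

View pics/w10.png

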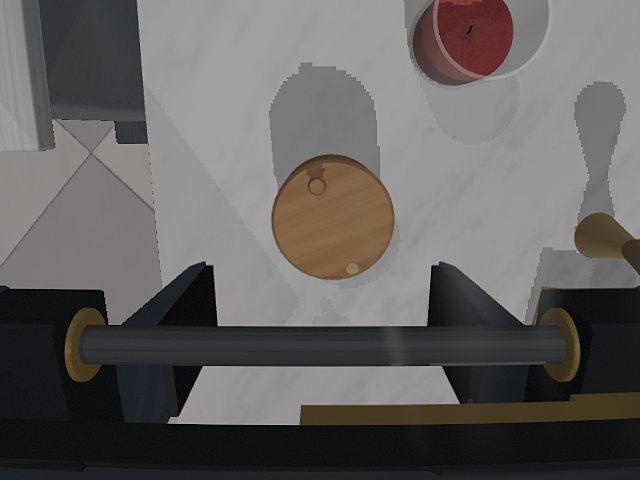

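```bash
python3 -c "
from h import *
m=vision.camera_model('wrist');print(plane(m,[(333,217)],68),plane(m,[(421,45),(437,80)],0))
go((438,-269,200,27),(438,-269,20,27))"
```

```text
[[ 409.05682316 -206.50402607   68.        ]] [[ 481.9656027   -77.0979349     0.        ]
 [ 496.51851525 -104.42155769    0.        ]]
shift cm [3.79,0.31,-5.43] turn -27.0
shift cm [3.79,18.31,-5.43] turn -27.0
```

```bash
python3 -m handwheel '[[4.6,[2,0,-3],-8],[4.6,[3.8,0,-5.4],-16],[4.6,[3.8,0,-5.4],-24],[4.6,[3.8,0,-5.4],-27],[4.6,[3.8,4,-5.4],-27],[4.6,[3.8,8,-5.4],-27],[4.6,[3.8,12,-5.4],-27],[4.6,[3.8,16,-5.4],-27],[4.6,[3.8,18,-5.4],-27],[4.6,[3.8,18.3,-5.4],-27]]' 20;python3 -m handwheel '[[4.6,[0,0,0],0]]'; python3 -c "
from h import *
cv2.imwrite('pics/t11.png',vision.grab_frame('top')[:,:,::-1])
cv2.imwrite('pics/w11.png',vision.grab_frame('wrist')[:,:,::-1])"
```

```text
time_s: 16.65
ee_pos: [436.4, -264.0, 17.1]
ee_rot: [-89.1, -0.1, 27.1]
force: [0.1, -0.2, 0.7]
gripper_width: 46.0
time_s: 16.75
ee_pos: [437.0, -263.1, 17.4]
ee_rot: [-89.1, -0.1, 27.2]
force: [0.6, -0.3, 0.7]
gripper_width: 46.0
```

View pics/t11.png

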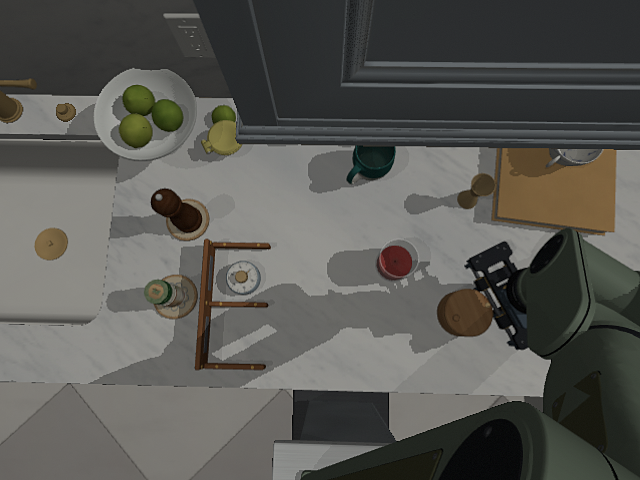

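View pics/w11.png

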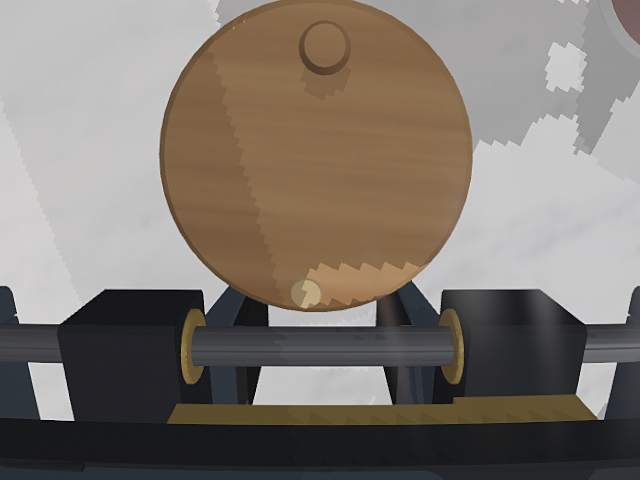

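```bash
python3 -m handwheel '[[4.6,[0,0,0.4],0],[4.6,[0,0,0.8],0],[4.6,[0,0,1.2],0],[4.6,[0,0,1.7],0],[4.6,[0,0,2.3],0],[4.6,[0,0,2.9],0],[4.6,[0,0,3.5],0],[4.6,[0,0,4.1],0],[4.6,[0,0,4.7],0],[4.6,[0,0,5.1],0]]';python3 -c "
from h import *
cv2.imwrite('pics/w12.png',vision.grab_frame('wrist')[:,:,::-1])
m=vision.camera_model('wrist')
im=cv2.imread('pics/w12.png');print(state()['force'],state()['ee_pos'])"
```

```text
time_s: 17.85
ee_pos: [413.5, -217.5, 18.8]
ee_rot: [-89.2, -0.1, 27.2]
force: [1.1, -2.4, 2.8]
gripper_width: 46.1
[ 1.35226778 -0.23340479  1.45671043] [ 413.02461587 -216.94220027   18.72658341]
```

View pics/w12.png

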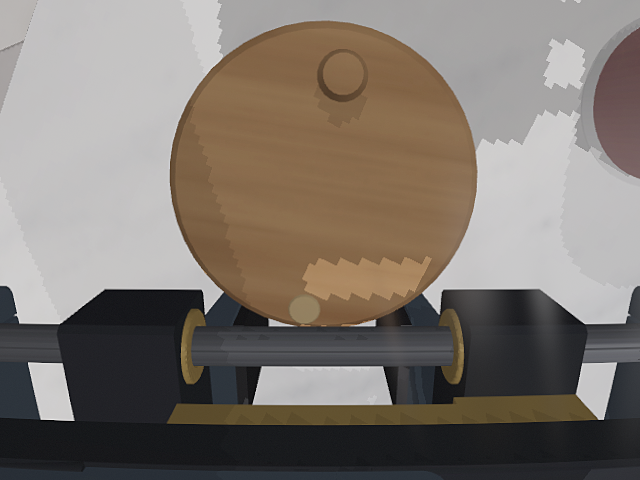

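```bash
python3 -c "
from h import *
m=vision.camera_model('wrist');b=plane(m,[(323.5,172)],68)[0];p=state()['ee_pos'];print(b,b-p,np.linalg.norm((b-p)[:2]))"
```

```text
[ 387.41983856 -164.77608219   68.        ] [-25.60477731  52.16611808  49.27341659] 58.11117359557233
```

```bash
python3 -m handwheel '[[4.6,[0,0,0.5],0],[4.6,[0,0,1.2],0],[4.6,[0,0,1.9],0],[4.6,[0,0,2.6],0],[4.6,[0,0,3.3],0],[4.6,[0,0,4.0],0],[4.6,[0,0,4.7],0],[4.6,[0,0,5.4],0],[4.6,[0,0,6.1],0],[4.6,[0,0,6.7],0]]';python3 -m handwheel '[[4.6,[0,0,0.3],0],[4.6,[0,0,0.5],0],[4.6,[0,0,0.5],0]]';python3 -c "
from h import *
cv2.imwrite('pics/w13.png',vision.grab_frame('wrist')[:,:,::-1])
cv2.imwrite('pics/t13.png',vision.grab_frame('top')[:,:,::-1])
go((352,-156,18,0))"
```

```text
time_s: 18.9
ee_pos: [382.1, -156.8, 19.8]
ee_rot: [-89.1, -0.1, 27.2]
force: [0.2, -0.8, 0.2]
gripper_width: 45.9
time_s: 19.2
ee_pos: [379.6, -152.0, 19.9]
ee_rot: [-89.1, -0.1, 27.2]
force: [-0.3, -0.9, -1.0]
gripper_width: 46.0
shift cm [-2.63,0.18,0.92] turn 27.1
```

View pics/w13.png

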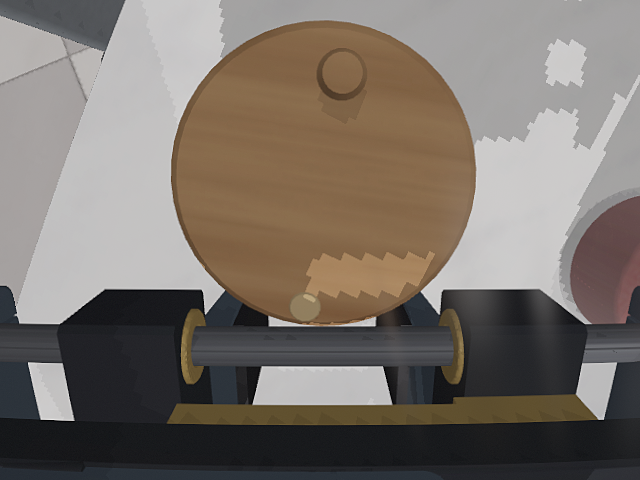

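View pics/t13.png

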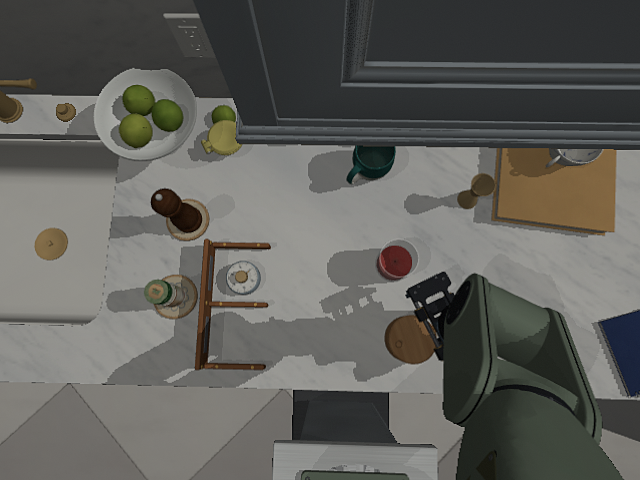

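```bash
python3 -c "
from h import *
go((353,-172,18,0))"; python3 -m handwheel '[[4.6,[0,0,-1],0],[4.6,[0,0,-2.5],0],[4.6,[-1.5,0,-1.5],8],[4.6,[-3.3,0.1,-0.6],16],[4.6,[-3.3,0.2,-0.6],24],[4.6,[-3.3,0.2,-0.6],27],[4.6,[-3.3,0.2,-0.6],27],[4.6,[-3.3,0.2,-0.6],27]]';python3 -c "
from h import *
im=vision.grab_frame('wrist')[:,:,::-1];cv2.imwrite('pics/w14.png',im)
p=state();print(p['ee_pos'],p['ee_rot'])"
```

```text
shift cm [-3.27,0.18,-0.55] turn 27.1
time_s: 20.1
ee_pos: [353.5, -173.3, 17.7]
ee_rot: [-89.1, 0.3, 0.2]
force: [0.3, 0.6, -0.2]
gripper_width: 46.0
[ 353.42945445 -173.14948582   17.68332223] [-89.14557292   0.32876284   0.18058809]
```

View pics/w14.png

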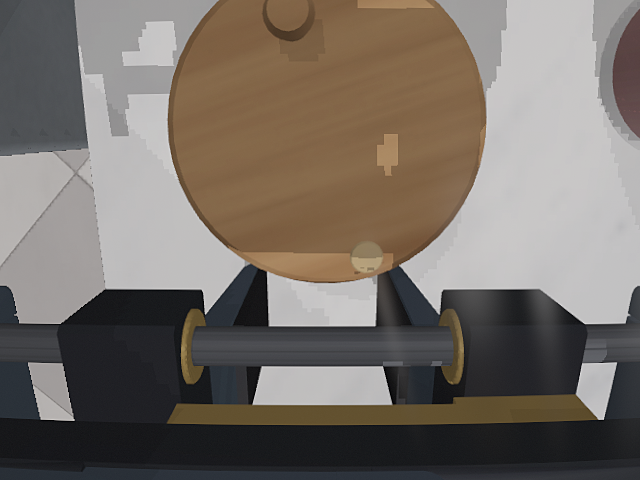

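```bash
python3 -m handwheel '[[4.6,[0,0,0.6],0],[4.6,[0,0,1.2],0],[4.6,[0,0,1.7],0],[4.6,[0,0,2.3],0],[4.6,[0,0,3.0],0],[4.6,[0,0,3.8],0],[4.6,[0,0,4.7],0],[4.6,[0,0,5.6],0],[4.6,[0,0,6.5],0],[4.6,[0,0,7.4],0]]';python3 -m handwheel '[[4.6,[0,0.0,0.9],0],[4.6,[0,0,1.8],0],[4.6,[0,0,2.7],0],[4.6,[0,0,3.6],0],[4.6,[0,0,4.5],0],[4.6,[0,0,5.4],0],[4.6,[0,0,6.3],0],[4.6,[0,0,7.2],0],[4.6,[0,0,8.1],0],[4.6,[0,0,9],0]]';python3 -c "
from h import *
im=vision.grab_frame('wrist')[:,:,::-1];cv2.imwrite('pics/w15.png',im)
p=state();print(p['ee_pos'],p['ee_rot'])"
```

```text
time_s: 21.15
ee_pos: [353.1, -98.3, 18.8]
ee_rot: [-89.1, 0.3, 0.2]
force: [-0.5, -1.6, -1.3]
gripper_width: 46.1
time_s: 22.15
ee_pos: [352.7, -7.6, 20.1]
ee_rot: [-89.1, 0.3, 0.2]
force: [0.5, -0.5, -1.5]
gripper_width: 46.0
[352.63327882  -6.81143236  20.14770089] [-89.10858266   0.35152055   0.20384069]
```

View pics/w15.png

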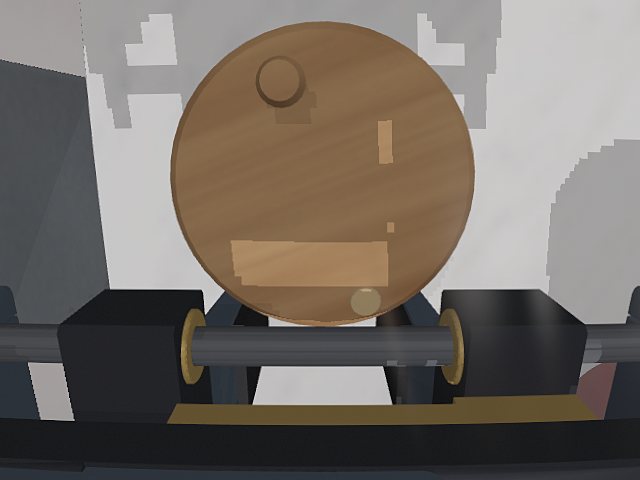

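```bash
python3 -m handwheel '[[4.6,[0,0.0,0.6],0],[4.6,[0,0.1,1.3],0],[4.6,[0,0.1,2.0],0],[4.6,[0,0.2,2.8],0],[4.6,[0,0.2,3.6],0],[4.6,[0,0.2,4.4],0],[4.6,[0,0.2,5.2],0],[4.6,[0,0.2,6.0],0],[4.6,[0,0.2,6.6],0],[4.6,[0,0.2,6.8],0]]';python3 -c "
from h import *
im=vision.grab_frame('wrist')[:,:,::-1];cv2.imwrite('pics/w16.png',im)
cv2.imwrite('pics/t16.png',vision.grab_frame('top')[:,:,::-1])
cv2.imwrite('pics/s16.png',vision.grab_frame('side')[:,:,::-1])
big(cv2.imread('pics/t16.png'),'pics/t16b.png',(180,200,400,390),3)
p=state();print(p['ee_pos'],p['ee_rot'])"
```

```text
time_s: 23.2
ee_pos: [352.2, 61.9, 19.2]
ee_rot: [-89.1, 0.4, 0.3]
force: [0.7, -1.5, -1.0]
gripper_width: 46.0
[352.45789025  61.46123329  19.23726838] [-89.09273188   0.3426068    0.20593274]
```

View pics/w16.png

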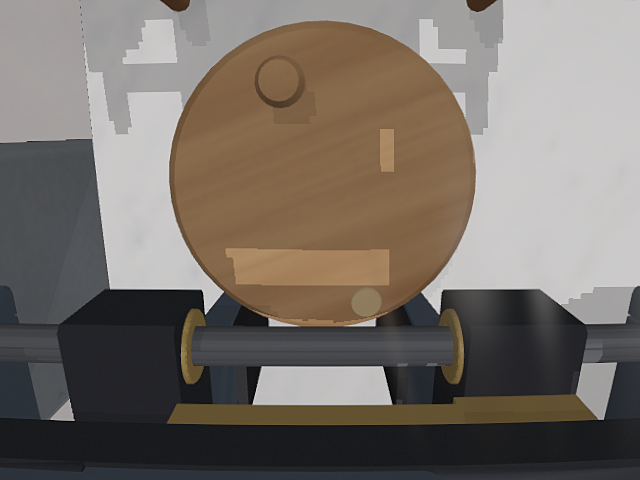

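View pics/t16b.png

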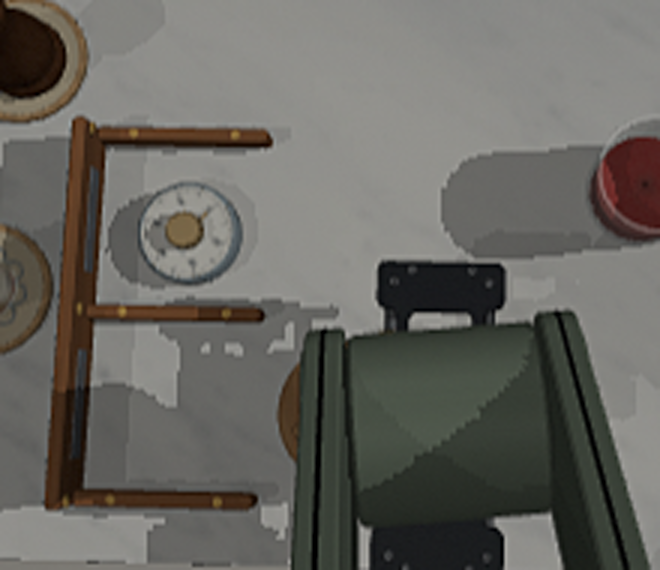

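View pics/s16.png

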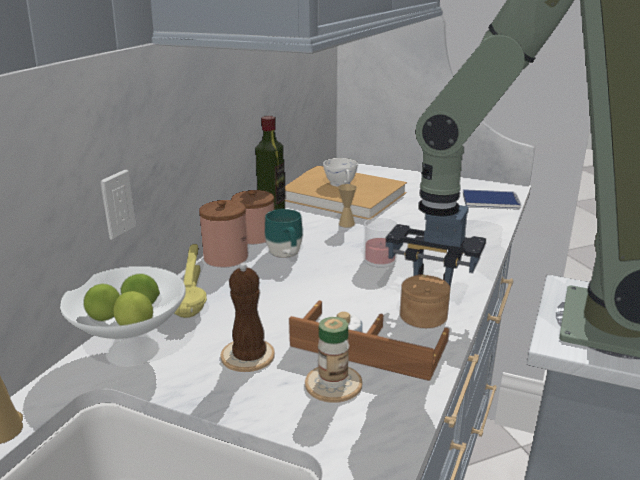

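```bash
python3 -m handwheel '[[4.6,[0.05,0,0.5],0],[4.6,[0.1,0.1,1.1],0],[4.6,[0.15,0.1,1.7],0],[4.6,[0.15,0.1,2.3],0],[4.6,[0.15,0.1,2.9],0],[4.6,[0.15,0.1,3.5],0],[4.6,[0.15,0.1,4.1],0],[4.6,[0.15,0.1,4.7],0],[4.6,[0.15,0.1,5.2],0],[4.6,[0.15,0.1,5.5],0]]';python3 -c "
from h import *
im=vision.grab_frame('wrist')[:,:,::-1];cv2.imwrite('pics/w17.png',im)
p=state();print(p['ee_pos'],p['ee_rot'])"
```

```text
time_s: 24.35
ee_pos: [353.8, 116.9, 19.1]
ee_rot: [-89.1, 0.3, 0.2]
force: [0.4, -1.8, -1.4]
gripper_width: 46.1
[353.83502603 117.17183969  19.13879102] [-89.07455058   0.3329907    0.22405219]
```

View pics/w17.png

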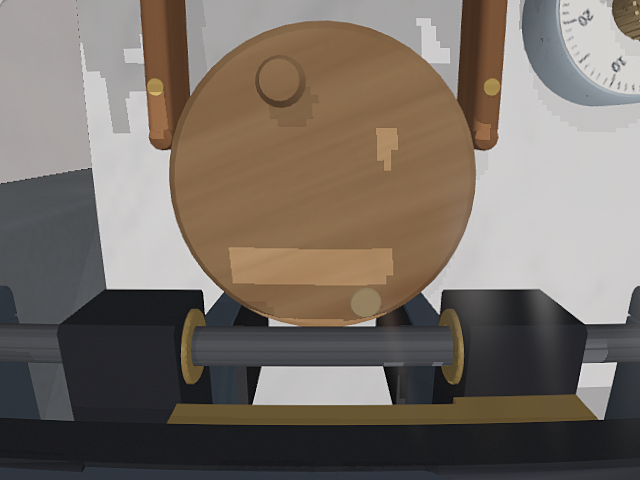

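```bash
python3 -m handwheel '[[4.6,[0.05,0,0.5],0],[4.6,[0.05,0.1,1.2],0],[4.6,[0.05,0.1,2.0],0],[4.6,[0.05,0.1,2.8],0],[4.6,[0.05,0.1,3.6],0],[4.6,[0.05,0.1,4.4],0],[4.6,[0.05,0.1,5.2],0],[4.6,[0.05,0.1,6.0],0],[4.6,[0.05,0.1,6.6],0],[4.6,[0.05,0.1,6.9],0]]';python3 -m handwheel '[[4.6,[0,0,0.3],0],[4.6,[0,0,0.5],0]]';python3 -c "
from h import *
im=vision.grab_frame('wrist')[:,:,::-1];cv2.imwrite('pics/w18.png',im)
p=state();print(p['ee_pos'],p['force'])"
```

```text
time_s: 25.4
ee_pos: [354.1, 186.8, 19.3]
ee_rot: [-89.1, 0.3, 0.3]
force: [0.3, -1.5, -1.6]
gripper_width: 46.1
time_s: 25.6
ee_pos: [354.0, 192.0, 19.3]
ee_rot: [-89.1, 0.3, 0.3]
force: [-0.3, -1.7, -1.1]
gripper_width: 45.7
[354.10622034 192.17771479  19.36196913] [-0.35165916 -0.14399247 -0.20042837]
```

View pics/w18.png

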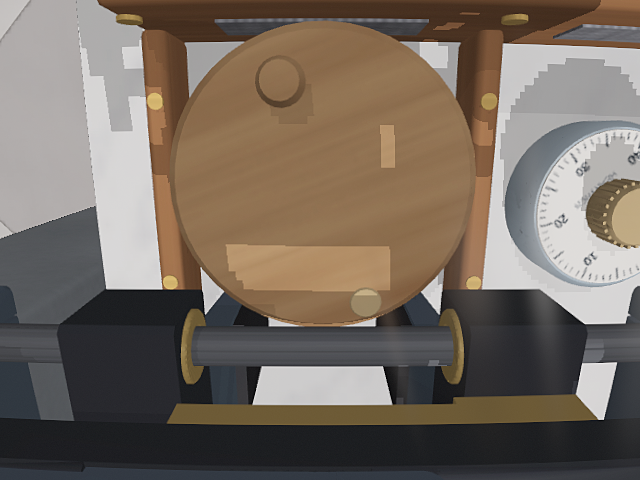

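Close to home; now creep until the force rises.

```bash
python3 -m handwheel '[[4.6,[0,0,0.2],0],[4.6,[0,0,0.3],0],[4.6,[0,0,0.3],0]]';python3 -m handwheel '[[4.6,[0,0,0.2],0],[4.6,[0,0,0.3],0]]';python3 -m handwheel '[[4.6,[0,0,0.2],0],[4.6,[0,0,0.3],0]]'
```

```text
time_s: 25.95
ee_pos: [354.1, 195.3, 19.4]
ee_rot: [-89.0, 0.3, 0.2]
force: [-0.6, -0.5, -1.0]
gripper_width: 45.9
time_s: 26.15
ee_pos: [354.1, 198.3, 19.5]
ee_rot: [-89.1, 0.3, 0.2]
force: [-0.3, -1.6, -1.1]
gripper_width: 46.5
time_s: 26.35
ee_pos: [353.8, 198.9, 19.4]
ee_rot: [-89.3, 0.4, 0.4]
force: [4.0, -19.1, 4.3]
gripper_width: 46.1
```

```bash
python3 -m handwheel '[[4.6,[0,0,0],0],[4.6,[0,0,-0.4],0],[4.6,[0,0,-1.5],0],[4.6,[0,0,-4],0],[4.6,[0,0,-8],0],[4.6,[0,-4,-10],0],[4.6,[0,-9,-10],0],[4.6,[0,-14,-10],0],[4.6,[0,-18,-10],0],[4.6,[0,-18,-10],0]]';python3 -c "
from h import *
im=vision.grab_frame('wrist')[:,:,::-1];cv2.imwrite('pics/w19.png',im)
cv2.imwrite('pics/s19.png',vision.grab_frame('side')[:,:,::-1])
m=vision.camera_model('wrist');print(proj(m,[(353.8,252,68)]))"
```

```text
time_s: 27.35
ee_pos: [359.2, 97.3, 203.4]
ee_rot: [-89.1, -0.4, 0.4]
force: [0.5, 0.2, -0.2]
gripper_width: 46.0
[[319.87222063  -5.01256628]]
```

View pics/w19.png

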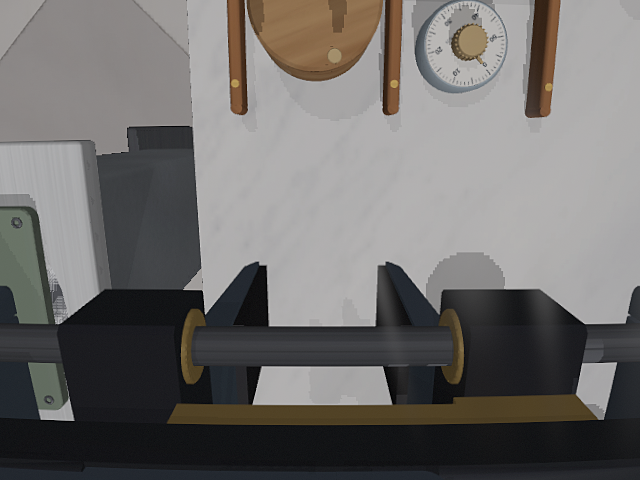

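View pics/s19.png

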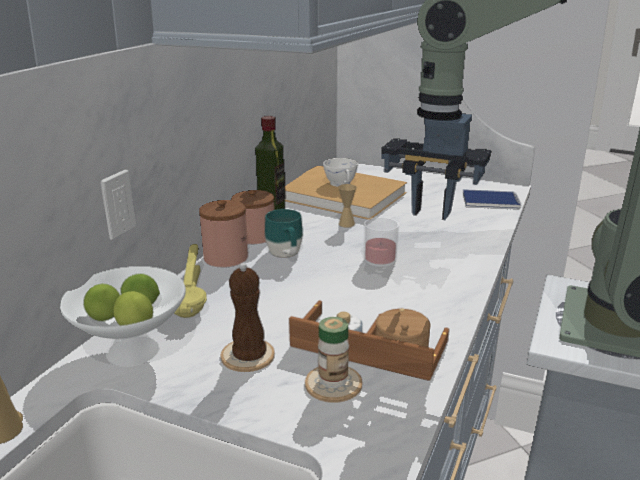

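```bash
python3 -m handwheel '[[4.6,[0,0,4],0],[4.6,[0,0,8],0],[4.6,[0,0,12],0],[4.6,[0,0,14],0],[4.6,[0,0,14],0],[4.6,[0,0,14],0]]';python3 -c "
from h import *
im=vision.grab_frame('wrist')[:,:,::-1];cv2.imwrite('pics/w20.png',im)"
```

```text
time_s: 28.05
ee_pos: [353.8, 235.8, 198.7]
ee_rot: [-89.4, 0.5, 0.4]
force: [0.5, 0.4, 0.1]
gripper_width: 46.2
```

View pics/w20.png

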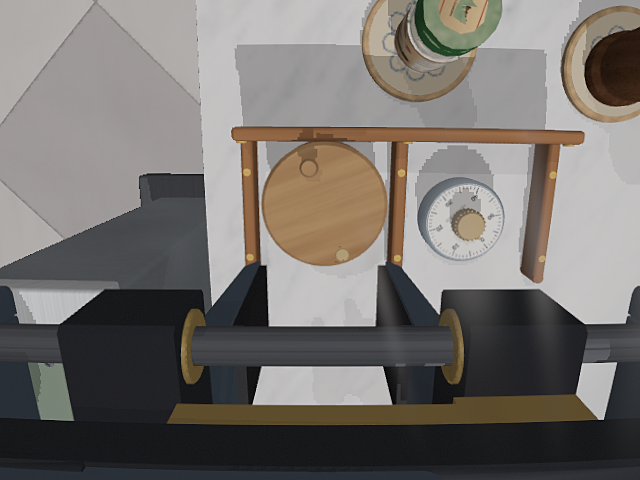

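```bash
python3 -m handwheel '[[4.6,[0,0,-5],0],[4.6,[0,0,-10],0],[4.6,[0,0,-15],0],[4.6,[0,0,-20],0],[4.6,[0,0,-25],0],[4.6,[0,0,-30],0],[4.6,[0,0,-30],0],[4.6,[0,0,-30],0]]';python3 -c "
from h import *
im=vision.grab_frame('top')[:,:,::-1];cv2.imwrite('pics/t21.png',im)"
```

```text
time_s: 28.9
ee_pos: [354.8, -66.1, 195.6]
ee_rot: [-89.4, 0.5, 0.0]
force: [-0.6, 0.3, -0.2]
gripper_width: 45.9
```

View pics/t21.png

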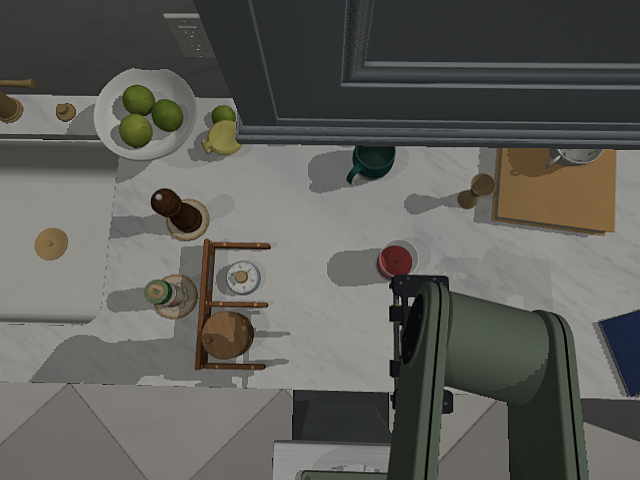

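Everything is in place: the salt box is in the near bay, both items are upright on their coasters, and the candle (395,262), mug, jigger and timer have not moved.

```bash
python3 -c "
from workcell import job
print(job.job_done())"
```

```text
the job is handed in; nothing more can be done
None
```

The job is done and handed in after about 29 s of robot time.

- **Clearing the way:** I lifted the pepper mill out of the near bay and stood it on the far coaster. The spice jar went onto the near coaster. Both looked upright in the pictures after release.
- **Salt box:** I slid it round the candle jar and into the near bay. I pushed low, with the fingers half open and their tips about 19 mm above the worktop, until the force jumped from about 2 N to about 19 N against the back board.
- **Last checks:** The last wrist picture shows the salt box touching the back board and centred between the rails. The last top picture shows the timer, candle jar, mug and jigger where they started. These I compared by eye, not by measurement. The arm ended clear of everything.
- **Disagreement:** The cameras differed by about 3–5 mm in y, more for the tallest points. I used values between them and relied on contact force for the final placings.

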